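# Load the indexing plate and turn it to the third click

### The arm

A 7-joint arm with a two-finger parallel gripper is mounted at the origin on the work surface. World frame = base frame: x ahead of the robot, y to its left, z up, the work surface at z = 0. Lengths are in m, angles in rad, forces in N, time in s.
With the tool pointing down it reaches from about 0.4 to 0.85 m from the base axis. Payload 10.4 kg.
Tool frame: the origin (TCP) lies on the centre line of the jaws, within the pads' length; the fingertips stand 11 mm ahead of it and the grasp point (between the pads) lies 8 mm behind it; z points along the fingers, y is the line along which they close (so a half turn about z gives the same grasp; the last joint's range is limited). The gripper opens to 87 mm and grips with 3 to 60 N. Pads are 19 mm wide; open, the fingers measure 117 mm over their backs; the gripper's body (75 mm by 190 mm) begins 51 mm behind the grasp point.
Start: joints at [1.235, 0.332, -0.065, 1.46, 0.022, 1.35, -0.088], TCP at [0.192, -0.595, 0.234] pointing down, gripper open.
Joint ranges: [-2.6, 2.6], [-0.5, 2.12], [-1.47, 1.34], [0.16, 2.42], [-1.27, 4.41], [0.06, 2.06], [-2.6, 2.6]. Speed limits (rad/s): [2.22, 2.22, 2.79, 2.79, 3.14, 3.14, 3.14].

### API

Orientations are given as a unit quaternion [x, y, z, w].
In Python, from bench import r gives the robot as it stands.
- The arm moves only by the shell command python3 -m pendant 'ROWS' [OPENING] [FORCE]. ROWS is JSON, a list of rows, each a list of 4 numbers: the shift along the tool's x, y, z in m, then the turn about the tool's z in rad. A call has 1 to 8 rows; each row shifts and turns the commanded pose from where the row before left it, along the tool's axes as they then stand; what a row does not reach is not made up. A row lasts 1/12 s, in which the tool goes at most 41.7 mm and 7.16 degrees, less where a joint would pass 70% of its speed; a pose out of reach is approached as far as the arm can. A call with a gripper value outside its range is refused whole. OPENING is the opening, from 0 (shut) to 1 (fully open), set as the call begins (- or left out, the last holds). The fingers move at their own pace and stop on an object; FORCE is the grip in N (left out, the last holds). Time passes only in rows, so rows that do not move let the fingers close. It gives the time, the measured TCP pose, the force, the opening and the grip force at its end, in the units of the state.
- r.read_state(): the state, without advancing time (a new reading comes with each control period).
- r.camera(name): name is "side" or "top" or "wrist"; returns a dict with "img" (480x640x3 uint8, red, green, blue), "camera_matrix" (3x3 intrinsics, pixels), "xyz" and "attitude" of the camera in the world. Camera axes: x right, y down, z forward; pixel columns grow to the right and rows downward; lengths in m; the calibration is good to about 2 mm. A picture is of the moment at which its call begins. There is no depth.
- r.close_job(): hands the job in; it is judged then, once.
Trained networks look in the newest picture that a camera, given by its name, has taken for a name from the list of things; names that differ only in an ending like _2 or _b are one class to them, and where a whole thing is asked for, a point or a joint stands for the part that bears it (a point fixed in the world has none). Each returns a list of dicts, best first, with "score" (0 to 1); they miss things now and then, are a little off and sometimes report something else, mostly with a low value. They report only what shows in the picture. A call takes as long as a camera call. They do not tell look-alikes from the thing itself.
- r.outline_of(thing, camera): "mask" (480x640 bool, what is visible of it) and "bbox" ([centre column, centre row, width, height] in pixels, round what is visible of it).
The state is a dict: "time": time; "joint_positions": joint angles; "joint_vel": joint speeds; "joint_torque": joint torques, N m; "ee_pos": TCP position; "eef_rot": TCP orientation; "ft_force": force on the tool from outside, world axes, zero at the start; "torque": the same for the moment, N m; "width": finger opening in m; "grip_force": force on a finger pad.
Only numpy, scipy, OpenCV 4.12 (cv2) and the standard library are available. Lean on these libraries where they do the work, as an engineer would, in place of code of your own. Each camera call takes 0.05 s, during which the arm holds its last target. There are 200 camera calls.

### The job

Set the loose steel die insert down flat in the empty pocket of the indexing plate and let go of it. Then grip the black bar knob in the middle of the plate and turn it clockwise (seen from above), feeling for the clicks of the spring plunger, until it has dropped into its third notch, without running on to the fourth. The job finishes while holding: keep gripping the knob, still, with the plunger seated in that third notch and the insert in its pocket; leave the other parts on the bench as they lie.

Things in the scene. Friction and masses are not known exactly. Their poses are not given: they have to be found in the camera images.
- insert: The die insert to load: a plain steel block, 44 (its x) by 24 (its y) by 42 mm high, 0.2 to 0.45 kg, standing upright by itself on the left of the bench, two screw heads on its top. Origin at the centre of its underside, z up. The two ways round are the same.
- dial: Indexing plate: a flat steel disc, 180 mm diameter, 15 equal notches (24 degrees apart) in its rim, turning on an upright axis on a fixed foot. Origin on the axis, 16 mm above the bench; its flat top is 34 mm above the bench. x points from the middle to the pocket, along the knob's bar; z up. It turns clockwise from above by five notches or more, and at most a few degrees the other way.
- knob (a point): Where to grip the knob, which is fast on the plate and turns with it: on the plate's axis, 79 mm above the bench. A black upright bar 50 mm long (along the plate's x), 16 mm thick (along its y), from 58 to 94 mm above the bench, on a round stem of 24 mm diameter. Grip it across its 16 mm thickness.
- pocket (a point): Centre of the pocket's floor, on the plate's top (34 mm above the bench), 60 mm from the axis along the plate's x. The pocket is a rectangular frame, 50 mm inside along the plate's x (radial) and 31 mm across, walls 4 mm thick, 7 mm high. The insert stands in it upright, its 44 mm side along the plate's x, with about 3 mm to spare each side.
- stop3 (a point): The third notch of the plate (turns with it), 94 mm from the axis along the plate's y, 26 mm above the bench: the plunger's nose is seated in it when nose_tip and stop3 coincide. The plate starts at rest between two notches, the plunger on the plain rim; the first click is the first notch met clockwise, 4 to 20 degrees on, and this is the third.
- nose_tip (a point): Centre of the round steel nose (12 mm diameter) of the spring plunger that rides on the plate's rim, 26 mm above the bench. It points at the plate's axis and moves in and out by about 2 mm. Its housing, dark steel, 40 mm wide, 44 mm long, up to 48 mm above the bench, stands on the foot's arm beside the plate.
- fixture: The grey foot under the plate, fixed to the bench: a disc of 210 mm diameter, 16 mm high, with an arm 84 mm wide along its y that carries the plunger. Origin under the plate's axis. Feel: 0.05 N m on the plain rim, a pull of up to 0.25 N m into a notch over its last 3 degrees, then 0.4 N m against the turn just past the seat, gone 3 degrees past it. Let go within 2 degrees of a notch, the plate centres itself.
- gang: Bystander: four steel finger blocks side by side, 92 by 84 by 31 mm, at the far left. Origin under its centre.
- wrench: Bystander: steel wrench, 180 mm long, lying flat on the right. Origin under its centre.
- driver: Bystander: screwdriver with a black handle, 200 mm long, lying on the right. Origin under its centre.
- slip_a: Bystander: small steel bar 60 by 10 by 8 mm lying between the insert and the robot's middle line. Origin under its centre.
- slip_b: Bystander: another steel bar 60 by 10 by 8 mm, lying beyond the first. Origin under its centre.
- bush: Bystander: upright steel cylinder, 32 mm diameter, 30 mm high, near the robot on the right. Origin under its centre.
There are look-alikes about, which are no part of the job. Leave any green or pink look-alike of the insert alone.

How it is judged:
On the way, in this order (a step that is already met when the one before it is completed fails the run):
1. the insert lies in the pocket, let go, before the plate has been turned past its first notch (horizontal distance between insert and pocket below 0.008 m and z of insert in the frame of pocket below 0.004 m and angle between insert's own z axis and vertical below 0.08 rad and angle between the x axis of insert and the x axis of dial, either way round below 0.2 rad and contact force between the fingers and insert below 0.5 N and x of nose_tip in the frame of dial above 0.064 m), for 0.2 s.
2. the plunger is seated in the third notch while the fingers hold the knob (horizontal distance between insert and pocket below 0.008 m and z of insert in the frame of pocket below 0.004 m and angle between insert's own z axis and vertical below 0.08 rad and angle between the x axis of insert and the x axis of dial, either way round below 0.2 rad and contact force between the fingers and insert below 0.5 N and horizontal distance between nose_tip and stop3 below 0.003 m and contact force between the fingers and knob_bar above 5 N and angular speed of dial below 0.1 rad/s), for 0.2 s.
At the end, for the whole second after the job is handed in: The plunger's nose is within 3 mm of its seat in the third notch, the plate is still, the fingers grip the knob with more than 5 N, and the insert stands upright on the pocket's floor within 8 mm of the pocket's centre, lined up within 0.2 rad, untouched (all of step 2); the arm keeps its last pose, push and grip.
It fails at once if the plate runs past the third notch by more than half way to the fourth (x of nose_tip in the frame of dial below -0.02 m and y of nose_tip in the frame of dial above 0 m).
It fails at once if another part on the bench is moved by more than 40 mm (distance of any of gang, wrench, driver, slip_a, slip_b, bush from where it was at the start of the episode above 0.04 m).
It also fails if it takes over 64 s, if anything falls off the work surface, if the arm or the gripper's body presses on something with over 40 N, if the wrist force passes 120 N, or if a joint passes its speed limit or range.

## Working session

There is one attempt and no reset: what is moved stays moved. The work goes in short steps, Python scripts to look and compute and a shell command to move; the robot and the scene stay as the last step left them, time stands still between calls to the robot, and variables do not carry over. Pictures are saved under pics/ and viewed, at most 10 in all, crops included, and the job is handed in when it is done.

```bash
mkdir -p pics; ls
python3 - <<'E'
from bench import r
import cv2,numpy as np
for n in("top","side"):
    c=r.camera(n); cv2.imwrite(f"pics/{n}0.png",c["img"][:,:,::-1]); print(n,c["xyz"],c["attitude"],c["camera_matrix"])
    for t in("insert","dial","knob","nose_tip","fixture","pocket"):
        for d in r.outline_of(t,n): print(t,round(d["score"],2),np.round(d["bbox"]))
s=r.read_state();print(s["ee_pos"],s["eef_rot"],s["width"],s["time"])
E
```

```text
pics
top [ 0.46875246 -0.02523431  1.0910118 ] [-0.69773599  0.71565109 -0.02088786  0.02391043] [[493.9812327    0.         316.13983954]
 [  0.         493.9812327  241.42067785]
 [  0.           0.           1.        ]]
insert 0.93 [122. 321.  34.  21.]
insert 0.86 [159. 353.  13.  25.]
insert 0.83 [208. 278.  25.  19.]
insert 0.54 [172. 272.  26.  19.]
insert 0.34 [356. 225.  81.  85.]
dial 0.76 [357. 226.  80.  83.]
knob 0.7 [355. 224.  85.  83.]
knob 0.45 [482. 270.  25.  81.]
nose_tip 0.52 [310. 212.   8.  10.]
fixture 0.79 [340. 226. 127.  97.]
pocket 0.59 [356. 226.  82.  82.]
side [ 0.26612957 -0.52966767  0.73559077] [ 0.90820066 -0.22595715  0.0901849  -0.34056072] [[449.20003783   0.         316.53574953]
 [  0.         449.20003783 231.95218834]
 [  0.           0.           1.        ]]
insert 0.9 [199. 181.  21.  30.]
insert 0.79 [181. 155.  15.  24.]
insert 0.77 [235. 193.  21.  20.]
insert 0.76 [157. 184.  25.  22.]
insert 0.65 [233. 170.  14.  28.]
dial 0.94 [348. 273.  94.  83.]
knob 0.63 [352. 273.  93.  82.]
pocket 0.71 [347. 273.  97.  80.]
[ 0.19231807 -0.5947044   0.23359519] [9.87801743e-01 1.55716767e-01 2.87555271e-05 5.65849147e-05] 0.08726925187449812 0.7
```

View pics/top0.png

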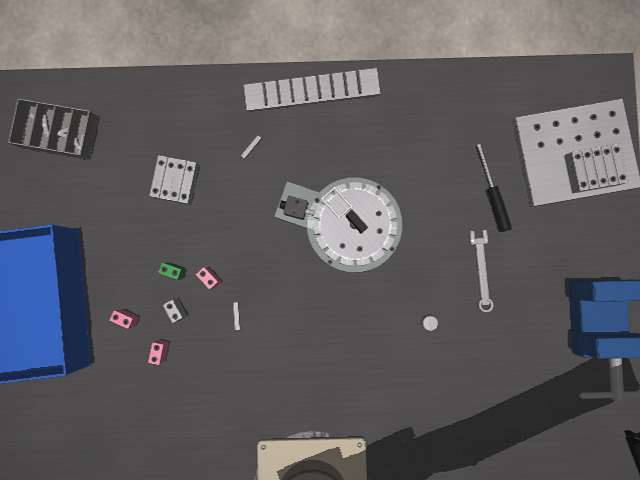

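View pics/side0.png

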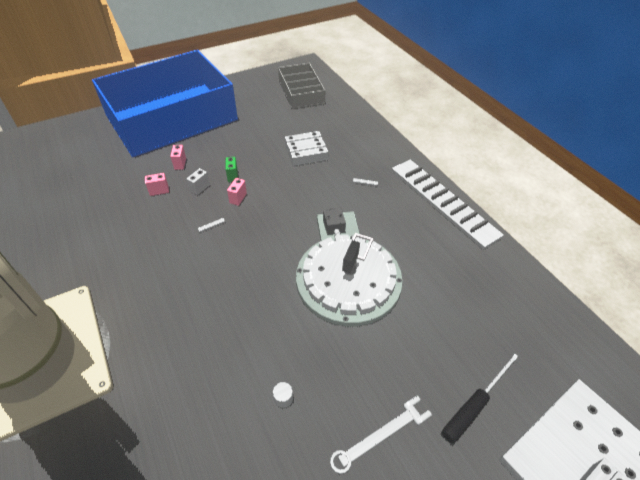

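Candidates for the insert in the top picture are pink (208,278), (123,319) and (158,352), green (172,270), and plain steel (174,310). Only the last is bare steel with two screw heads. The plate is at (355,225), its pocket up-left at about (337,203), and the plunger at (294,207). I'll confirm with one crop.

```bash
cat > h.py <<'E'
from bench import r
import cv2,numpy as np
from scipy.spatial.transform import Rotation as R
def ray(c,uv):
    K=np.array(c["camera_matrix"]); d=np.linalg.solve(K,[uv[0],uv[1],1.]); return np.array(c["xyz"]),R.from_quat(c["attitude"]).as_matrix()@d
def pt(c,uv,z):
    o,d=ray(c,uv); return o+d*(z-o[2])/d[2]
def proj(c,p):
    q=R.from_quat(c["attitude"]).as_matrix().T@(np.array(p)-c["xyz"]); q=np.array(c["camera_matrix"])@q; return q[:2]/q[2]
def tool(p,yaw=None,z=None):
    "shift in tool axes from the current pose to p (world); and turn so that tool y (closing line) lies at world angle yaw"
    s=r.read_state(); M=R.from_quat(s["eef_rot"]).as_matrix(); d=M.T@(np.array(p)-s["ee_pos"])
    a=np.arctan2(M[1,1],M[0,1]); t=None
    if yaw is not None: t=-((yaw-a+np.pi/2)%np.pi-np.pi/2)   # tool z is down
    return np.round(d,4),t,a,s
E
python3 - <<'E'
from h import *
c=r.camera("top"); im=c["img"]
a=cv2.resize(im[250:370,100:250],None,fx=4,fy=4,interpolation=cv2.INTER_CUBIC)
b=cv2.resize(im[170:280,270:420],None,fx=4,fy=4,interpolation=cv2.INTER_CUBIC)
cv2.imwrite("pics/crop1.png",np.vstack([a[120:360],b[:360]])[:,:,::-1])
print(pt(c,(174,310),.042)); print("dial",pt(c,(355,224),.034),"knob",pt(c,(357,220),.094)); print("pocket",pt(c,(337,204),.034))
print(pt(c,(122,319),.042))
E
```

```text
[0.39791286 0.28222756 0.042     ]
dial [ 0.57122658 -0.10595132  0.034     ] knob [ 0.57344498 -0.10566642  0.094     ]
pocket [ 0.61546578 -0.06851218  0.034     ]
[0.38176571 0.39226203 0.042     ]
```

View pics/crop1.png

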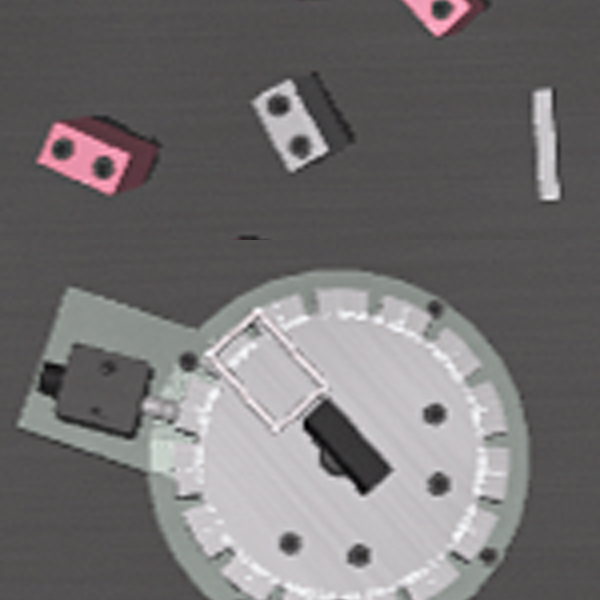

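The crop shows the bare steel block with two screw heads, long axis at about 27° from world x, with pocket, knob and plunger visible below it. It matches the description of the insert, so I'll move towards it, going round the base.

```bash
python3 -m pendant '[[0.027,-0.0205,-0.002,0],[0.027,-0.0205,-0.002,0],[0.027,-0.0205,-0.002,0],[0.027,-0.0205,-0.002,0],[0.027,-0.0205,-0.002,0],[0.027,-0.0205,-0.002,0],[0.027,-0.0205,-0.002,0],[0.027,-0.0205,-0.002,0]]' 1
python3 -m pendant '[[0.027,-0.0205,-0.002,0],[0.027,-0.0205,-0.002,0],[0.027,-0.0205,-0.002,0],[0.027,-0.0205,-0.002,0],[0.027,-0.0205,-0.002,0],[0.027,-0.0205,-0.002,0],[0.027,-0.0205,-0.002,0],[0.027,-0.0205,-0.002,0]]'
python3 - <<'E'
from h import *
d,t,a,s=tool([.39,.24,.24],np.radians(117)); print(d,t,a,s["time"],s["ee_pos"],s["joint_positions"])
E
```

```text
time: 1.42
ee_pos: [0.3481, -0.3707, 0.2499]
eef_rot: [0.988, 0.156, 0.0, 0.0]
ft_force: [0.6, -0.6, 1.3]
width: 0.0873
grip_force: 0.0
time: 2.08
ee_pos: [0.5032, -0.1482, 0.2659]
eef_rot: [0.988, 0.156, 0.0, 0.0]
ft_force: [0.2, 0.1, -0.0]
width: 0.0868
grip_force: 0.0
[ 0.0117 -0.4042  0.0257] -0.15869333508067562 -1.2582507638371028 2.0833 [ 0.50315161 -0.14821419  0.26594544] [ 0.65643884  0.12679806 -0.49609194  1.65452555  0.06171995  1.37515191
 -1.10651185]
```

```bash
python3 -m pendant '[[0.001,-0.034,0.002,0],[0.001,-0.034,0.002,0],[0.001,-0.034,0.002,0],[0.001,-0.034,0.002,0],[0.001,-0.034,0.002,0],[0.001,-0.034,0.002,0],[0.001,-0.034,0.002,0],[0.001,-0.034,0.002,0]]'
python3 -m pendant '[[0.001,-0.034,0.002,0],[0.001,-0.034,0.002,0],[0.001,-0.034,0.002,0],[0.001,-0.034,0.002,0],[0,0,0,-0.08],[0,0,0,-0.08],[0,0,0,0]]'
python3 - <<'E'
from h import *
c=r.camera("wrist"); cv2.imwrite("pics/w1.png",c["img"][:,:,::-1]); s=r.read_state()
print(s["ee_pos"],s["joint_positions"],c["xyz"],proj(c,[.397,.284,.042]))
for d in r.outline_of("insert","wrist"):
    m=d["mask"]; print(round(d["score"],2),np.round(d["bbox"]),c["img"][m].mean(0))
    if np.ptp(c["img"][m].mean(0))<25:
        k,_=cv2.findContours(m.astype(np.uint8),0,1); print(cv2.minAreaRect(max(k,key=len)))
E
```

```text
time: 2.75
ee_pos: [0.4256, 0.113, 0.2497]
eef_rot: [0.988, 0.156, 0.0, 0.0]
ft_force: [0.4, -0.3, 0.5]
width: 0.0873
grip_force: 0.0
time: 3.33
ee_pos: [0.388, 0.2428, 0.2416]
eef_rot: [0.972, 0.237, 0.0, 0.0]
ft_force: [-0.2, 0.4, 0.3]
width: 0.0873
grip_force: 0.0
[0.38827638 0.24226793 0.24155474] [ 2.86333149e-01 -1.45000363e-03 -9.24451885e-01  1.82832792e+00
 -9.17511037e-04  1.31409848e+00 -1.73678076e+00] [0.44748563 0.27430102 0.39157287] [287.63984884 190.50579055]
0.87 [287. 193.  28.  46.] [162.63748895 160.94076039 161.96551724]
((286.26165771484375, 189.56439208984375), (45.48733139038086, 25.278963088989258), 87.87889862060547)
0.74 [378. 165.  41.  54.] [203.49275362 151.64836003 164.64683448]
0.73 [184. 156.  58.  53.] [216.32012012 183.64564565 193.35915916]
0.64 [226. 245.  50.  49.] [222.27768313 195.3713799  203.76235094]
0.56 [316. 111.  44.  56.] [148.78764479 222.81467181 168.75984556]
```

View pics/w1.png

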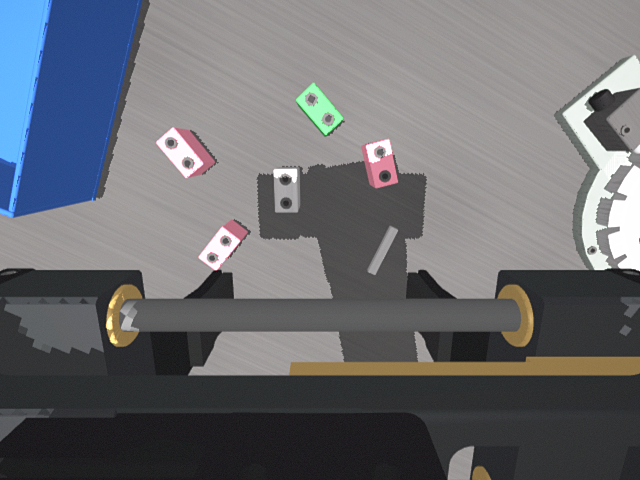

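The wrist picture shows the steel insert at (287,190), almost square to the image. The nearest pink block is at (380,165), about 90 mm away along the closing line, which leaves room for the open fingers.

Run:
```python
from h import *
c=r.camera("wrist")
m=[d for d in r.outline_of("insert","wrist") if np.ptp(c["img"][d["mask"]].mean(0))<25][0]["mask"]
k,_=cv2.findContours(m.astype(np.uint8),0,1); b=cv2.boxPoints(cv2.minAreaRect(max(k,key=len)))
P=np.array([pt(c,q,.042) for q in b]); print(P)
C=P.mean(0); e=P[1]-P[0]; f=P[2]-P[1]; print(C,np.linalg.norm(e),np.linalg.norm(f))
L=e if np.linalg.norm(e)>np.linalg.norm(f) else f
y=np.arctan2(L[1],L[0]); print("long axis deg",np.degrees(y)%180)
print(tool([C[0],C[1],.024],y+np.pi/2)[:3])
```

```text
[[0.41077991 0.30656318 0.042     ]
 [0.42241105 0.28360498 0.042     ]
 [0.38275349 0.26428573 0.042     ]
 [0.37074723 0.28799035 0.042     ]]
[0.39667292 0.28561106 0.042     ] 0.025736402070354256 0.04411298762984731
long axis deg 25.973113010618363
(array([ 0.027 , -0.0354,  0.2176]), np.float64(0.01636239874487022), np.float64(-1.1011175890221592))
```

```bash
python3 -m pendant '[[0.0135,-0.018,0,0],[0.0135,-0.0175,0,0.016],[0,0,0.036,0],[0,0,0.036,0],[0,0,0.036,0],[0,0,0.036,0],[0,0,0.02,0],[0,0,0,0]]' 1
python3 -m pendant '[[0,0,0.02,0],[0,0,0.02,0],[0,0,0.014,0],[0,0,0,0],[0,0,0,0]]'
python3 -m pendant '[[0,0,0,0],[0,0,0,0],[0,0,0,0],[0,0,0,0],[0,0,0,0],[0,0,0,0]]' 0 30
```

```text
time: 4.2
ee_pos: [0.3941, 0.2841, 0.0736]
eef_rot: [0.974, 0.225, -0.003, 0.001]
ft_force: [-1.1, 0.1, -0.3]
width: 0.0868
grip_force: 0.0
time: 4.62
ee_pos: [0.3964, 0.2862, 0.0242]
eef_rot: [0.974, 0.226, -0.0, -0.0]
ft_force: [0.8, -0.5, -0.5]
width: 0.0871
grip_force: 0.0
time: 5.12
ee_pos: [0.3963, 0.2861, 0.0237]
eef_rot: [0.974, 0.226, 0.0, 0.0]
ft_force: [-0.1, -0.8, 0.8]
width: 0.0553
grip_force: 0.0
```

```bash
python3 -m pendant '[[0,0,0,0],[0,0,0,0],[0,0,0,0],[0,0,0,0],[0,0,0,0],[0,0,0,0],[0,0,0,0],[0,0,0,0]]' 0 30
python3 -m pendant '[[0,0,-0.02,0],[0,0,-0.035,0],[0,0,-0.035,0],[0,0,-0.035,0],[0,0,-0.035,0],[0,0,-0.02,0],[0,0,0,0]]'
python3 - <<'E'
from h import *
d,t,a,s=tool([.59,-.04,.2],np.radians(132)); print(d,t,a,s["ee_pos"],s["joint_positions"])
E
```

```text
time: 5.78
ee_pos: [0.3962, 0.2861, 0.0235]
eef_rot: [0.974, 0.226, -0.0, 0.0]
ft_force: [-0.1, -1.0, -0.3]
width: 0.0236
grip_force: 29.8
time: 6.37
ee_pos: [0.3976, 0.2875, 0.2075]
eef_rot: [0.974, 0.226, 0.003, -0.0]
ft_force: [1.6, 0.7, -3.4]
width: 0.0241
grip_force: 29.8
[0.0282 0.3788 0.0079] -0.2762224958288906 -1.1139805367861686 [0.39758566 0.28746774 0.20746603] [ 0.20949789  0.14401294 -0.98748403  1.80669456  0.12903899  1.25203355
 -1.92713089]
```

```bash
python3 -m pendant '[[-0.0037,0.0314,-0.0025,0],[-0.0037,0.0314,-0.0025,0],[-0.0037,0.0314,-0.0025,0],[-0.0037,0.0314,-0.0025,0],[-0.0037,0.0314,-0.0025,0],[-0.0037,0.0314,-0.0025,0],[-0.0037,0.0314,-0.0025,0]]'
python3 -m pendant '[[-0.0037,0.0314,-0.0025,0],[-0.0037,0.0314,-0.0025,0],[-0.0037,0.0314,-0.0025,0],[-0.0037,0.0314,-0.0025,0],[-0.0037,0.0314,-0.0025,0],[-0.0037,0.0314,-0.0025,-0.09],[-0.0037,0.0314,-0.0025,-0.09],[0,0,0,-0.09]]'
python3 -m pendant '[[0,0,0,0],[0,0,0,0]]'
python3 - <<'E'
from h import *
c=r.camera("wrist"); cv2.imwrite("pics/w2.png",c["img"][:,:,::-1]); s=r.read_state()
print(s["ee_pos"],s["joint_positions"])
print("guess pocket/knob px",proj(c,[.615,-.0685,.034]),proj(c,[.5725,-.106,.094]))
for t in("pocket","insert","dial","knob"):
  for d in r.outline_of(t,"wrist"): print(t,round(d["score"],2),np.round(d["bbox"]))
E
```

```text
time: 6.95
ee_pos: [0.4694, 0.0756, 0.2196]
eef_rot: [0.974, 0.226, -0.001, 0.0]
ft_force: [0.7, -0.6, -3.7]
width: 0.0237
grip_force: 29.8
time: 7.62
ee_pos: [0.5464, -0.1377, 0.2362]
eef_rot: [0.935, 0.354, -0.001, 0.0]
ft_force: [-0.8, -1.7, -4.4]
width: 0.0238
grip_force: 29.8
time: 7.78
ee_pos: [0.5456, -0.1295, 0.2368]
eef_rot: [0.935, 0.354, -0.001, -0.001]
ft_force: [-0.1, 2.3, -3.6]
width: 0.0237
grip_force: 29.8
[ 0.54568467 -0.12900008  0.23728141] [ 0.71099475  0.25303667 -0.65716647  1.59962823  0.15678636  1.34465478
 -0.81194499]
guess pocket/knob px [321.1604684  122.12916664] [321.2108053  187.82414606]
insert 0.77 [317. 304.  58. 121.]
insert 0.61 [15. 46. 30. 61.]
dial 0.79 [322. 175. 172. 174.]
knob 0.56 [321. 174. 176. 174.]
```

View pics/w2.png

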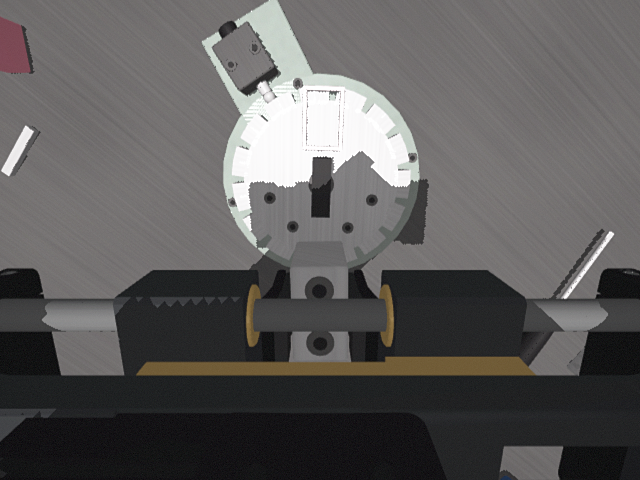

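The picture shows the knob bar at (321,187), vertical in the image, the pocket frame at about (323,120), and the plunger nose at (265,90).

Run:
```python
from h import *
c=r.camera("wrist"); im=c["img"]; g=im.max(2)
m=(g<62).astype(np.uint8); m[:140]=0;m[230:]=0;m[:,:300]=0;m[:,345:]=0
n,l,st,ce=cv2.connectedComponentsWithStats(m); i=1+st[1:,4].argmax(); print(st[i],ce[i])
k,_=cv2.findContours((l==i).astype(np.uint8),0,1); print(cv2.minAreaRect(k[0]))
print("knob",pt(c,(321,187),.094))
D=[d for d in r.outline_of("dial","wrist")][0]["mask"]; k,_=cv2.findContours(D.astype(np.uint8),0,1); k=max(k,key=len)
e=cv2.fitEllipse(k); e2=cv2.minEnclosingCircle(k); print(e,e2,"dial",pt(c,e[0],.034),pt(c,e2[0],.034), "r",e2[1]*(c["xyz"][2]-.034)/c["camera_matrix"][0][0])
cv2.imwrite("pics/w2c.png",cv2.resize(im[75:225,265:385],None,fx=4,fy=4,interpolation=cv2.INTER_CUBIC)[:,:,::-1])
```

```text
[308 177  25  41 630] [320.58571429 199.35396825]
((321.2293701171875, 197.70361328125), (39.71767044067383, 23.88840103149414), 84.47245788574219)
knob [ 0.57352136 -0.10548156  0.094     ]
((320.13623046875, 173.61985778808594), (167.9449462890625, 173.03842163085938), 86.68954467773438) ((320.47430419921875, 175.26010131835938), 90.76777648925781) dial [ 0.57840214 -0.10036861  0.034     ] [ 0.57741029 -0.10170644  0.034     ] r 0.09289972831731057
```

View pics/w2c.png

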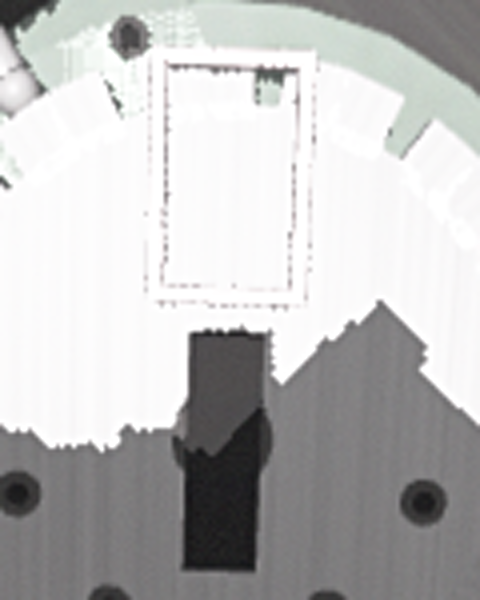

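Run:
```python
from h import *
c=r.camera("wrist")
def f(q,z): return np.array([pt(c,(265+x/4,75+y/4),z) for x,y in q])
po=f([(150,50),(318,50),(308,306),(147,302)],.041); pi=f([(165,67),(300,67),(292,291),(163,289)],.041); kn=f([(190,333),(268,333),(256,570),(184,568)],.094)
for n,p in(("outer",po),("inner",pi),("knob",kn)):
    ax=(p[0]+p[1]-p[2]-p[3])/2; print(n,p.mean(0),"len",np.linalg.norm(ax),"wid",np.linalg.norm((p[1]+p[2]-p[0]-p[3])/2),"yaw",np.degrees(np.arctan2(ax[1],ax[0])))
P=(po.mean(0)+pi.mean(0))/2; k=kn.mean(0); d=P-k; y=np.arctan2(d[1],d[0]); print("line",np.linalg.norm(d[:2]),np.degrees(y))
print(tool([P[0],P[1],.13],y+np.pi/2))
```

```text
outer [ 0.61809022 -0.0688391   0.041     ] len 0.057294442063259614 wid 0.039126792790732966 yaw 40.193395498465655
inner [ 0.61782874 -0.06883726  0.041     ] len 0.05031857257709483 wid 0.03140049071251383 yaw 40.373603391107366
knob [ 0.57282811 -0.10672952  0.094     ] len 0.04973449965288789 wid 0.015864478218111242 yaw 39.47426286966132
line 0.05892872064382051 40.016101963574144
(array([0.0942, 0.0021, 0.1086]), np.float64(0.028353246072253313), np.float64(-0.8440303476445066), {'time': 8.1833, 'joint_positions': array([ 0.71132257,  0.25186529, -0.65645516,  1.59786146,  0.15703835,
        1.34514365, -0.80910998]), 'joint_vel': array([ 0.00184195,  0.0025104 ,  0.00246953, -0.00200086,  0.00320501,
        0.00027977,  0.00488406]), 'joint_torque': array([-9.71480319e-02, -5.14299631e+01, -5.86690351e+00, -4.01092529e+01,
       -6.86461455e-02, -3.22567171e-02, -2.17081793e-02]), 'ee_pos': array([ 0.5461918 , -0.12984449,  0.23864801]), 'eef_rot': array([9.34699715e-01, 3.55438325e-01, 2.40902484e-05, 1.96436377e-04]), 'ft_force': array([-0.41575981,  0.24561602, -3.91048848]), 'torque': array([-0.01348954, -0.02832369, -0.04898676]), 'grip_force': 29.795813038945198, 'width': 0.024039860529600957})
```

```bash
python3 -m pendant '[[0.032,0.001,0,0],[0.032,0.001,0,0],[0.03,0,0,0.028],[0,0,0.03,0],[0,0,0.03,0],[0,0,0.03,0],[0,0,0.02,0],[0,0,0,0]]'
python3 -m pendant '[[0,0,0,0],[0,0,0,0],[0,0,0,0]]'
python3 - <<'E'
from h import *
print(tool([.61795,-.06885,.0575],np.radians(130.1)))
E
```

```text
time: 8.85
ee_pos: [0.6151, -0.0693, 0.1237]
eef_rot: [0.94, 0.342, -0.003, -0.002]
ft_force: [-0.5, -0.3, -3.3]
width: 0.0243
grip_force: 29.9
time: 9.1
ee_pos: [0.619, -0.0692, 0.1307]
eef_rot: [0.94, 0.342, 0.001, 0.001]
ft_force: [0.8, -0.0, -2.5]
width: 0.0236
grip_force: 29.9
(array([-0.0007, -0.0011,  0.0732]), np.float64(-0.001287699352673144), np.float64(-0.8722069960978435), {'time': 9.1, 'joint_positions': array([ 0.53111815,  0.47767051, -0.64425999,  1.5670428 ,  0.30208143,
        1.19491178, -1.04237608]), 'joint_vel': array([ 0.00189091, -0.00015052,  0.00012226,  0.00393173,  0.00066026,
       -0.00316109, -0.00249319]), 'joint_torque': array([ 1.99707854e-02, -6.36308312e+01, -1.03211027e+01, -3.65999472e+01,
       -4.92525834e-02, -2.68983725e-02,  1.17055570e-03]), 'ee_pos': array([ 0.61900754, -0.06919364,  0.13074673]), 'eef_rot': array([9.39612651e-01, 3.42235928e-01, 1.42762668e-03, 7.72861518e-04]), 'ft_force': array([ 0.84911975, -0.03914895, -2.53897535]), 'torque': array([-0.03261263, -0.00595578,  0.00823521]), 'grip_force': 29.890101528726518, 'width': 0.02359908308938766})
```

```bash
python3 -m pendant '[[-0.0005,-0.001,0.02,0],[0,0,0.02,0],[0,0,0.015,0],[0,0,0.006,0],[0,0,0.006,0],[0,0,0,0],[0,0,0,0]]'
python3 -m pendant '[[0,0,0.002,0],[0,0,0.002,0],[0,0,0.001,0],[0,0,0,0],[0,0,0,0]]'
```

```text
time: 9.68
ee_pos: [0.6175, -0.0688, 0.0626]
eef_rot: [0.94, 0.342, 0.001, 0.0]
ft_force: [-0.1, 0.4, -2.9]
width: 0.0239
grip_force: 29.9
time: 10.1
ee_pos: [0.6174, -0.069, 0.0575]
eef_rot: [0.94, 0.342, 0.001, 0.001]
ft_force: [-0.8, -0.9, 5.5]
width: 0.0237
grip_force: 29.9
```

Contact is at exactly the expected height, so the insert is on the floor. I'll release, lift and check.

```bash
python3 -m pendant '[[0,0,0,0],[0,0,0,0],[0,0,0,0],[0,0,0,0],[0,0,0,0],[0,0,0,0],[0,0,0,0]]' 0.6
python3 -m pendant '[[0,0,-0.015,0],[0,0,-0.025,0],[0,0,-0.035,0],[0,0,-0.035,0],[-0.03,0,-0.035,0],[-0.03,0,-0.035,0],[-0.035,0,0,0],[0,0,0,0]]'
python3 -m pendant '[[0,0,0,0],[0,0,0,0]]'
python3 - <<'E'
from h import *
c=r.camera("wrist"); im=c["img"]; s=r.read_state(); print(s["ee_pos"],s["time"])
p=proj(c,[.595,-.0885,.06]); print(p,[proj(c,q) for q in([.618,-.0688,.076],[.5725,-.1065,.094])])
x,y=int(p[0])-75,max(0,int(p[1])-75); print(x,y)
cv2.imwrite("pics/w3.png",cv2.resize(im[y:y+150,x:x+150],None,fx=4,fy=4,interpolation=cv2.INTER_CUBIC)[:,:,::-1])
E
```

```text
time: 10.68
ee_pos: [0.6168, -0.0688, 0.0565]
eef_rot: [0.94, 0.342, 0.0, 0.0]
ft_force: [0.1, 0.6, -0.0]
width: 0.0514
grip_force: 0.0
time: 11.35
ee_pos: [0.546, -0.1316, 0.2319]
eef_rot: [0.941, 0.339, -0.0, 0.002]
ft_force: [-0.2, -1.3, -1.0]
width: 0.0517
grip_force: 0.0
time: 11.52
ee_pos: [0.5485, -0.1259, 0.2298]
eef_rot: [0.94, 0.342, 0.0, 0.0]
ft_force: [-0.2, 0.3, -0.8]
width: 0.0523
grip_force: 0.0
[ 0.54874139 -0.12527774  0.22952706] 11.5667
[321.73863232 157.93472089] [array([321.5535462 , 121.05575665]), array([321.15942766, 194.81773347])]
246 82
```

View pics/w3.png

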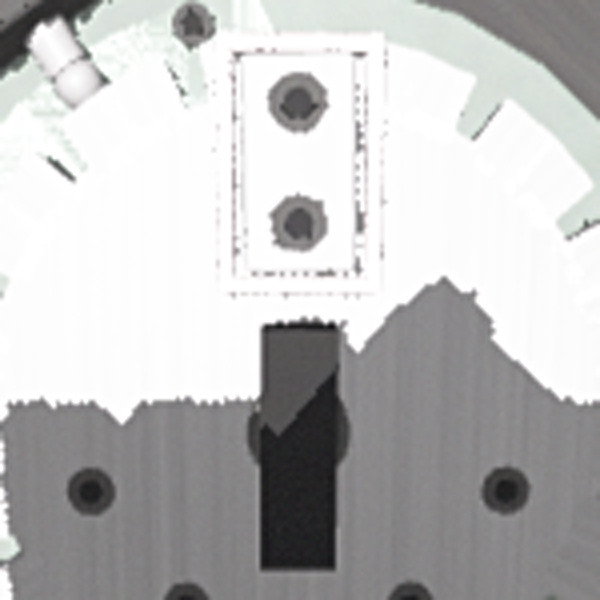

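The insert stands in the pocket, both screw heads on its centreline, inside the frame. The knob is centred at crop (299,447) and the nose is at crop (75,80).

Run:
```python
from h import *
c=r.camera("wrist"); f=lambda x,y,z:pt(c,(246+x/4,82+y/4),z)
k=np.mean([f(x,y,.094) for x,y in((260,325),(340,323),(336,568),(262,568))],0); print("knob",k)
i=np.mean([f(297,100,.078),f(299,222,.078)],0); print("insert",i,"r",np.linalg.norm((i-k)[:2]))
n=f(80,85,.03)-k; print("nose",np.linalg.norm(n[:2]),np.degrees(np.arctan2(n[1],n[0])))
print(tool([k[0],k[1],.071],np.radians(130.1))[:2])
```

```text
knob [ 0.57295244 -0.10521157  0.094     ]
insert [ 0.61662267 -0.06810712  0.078     ] r 0.057304703607192184
nose 0.09353086500288776 73.6425966286721
(array([0.0311, 0.0006, 0.1584]), np.float64(0.0006001821156358389))
```

```bash
python3 -m pendant '[[0.031,0,0,0],[0,0,0.03,0],[0,0,0.035,0],[0,0,0.035,0],[0,0,0.03,0],[0,0,0.018,0],[0,0,0.01,0],[0,0,0,0]]'
python3 -m pendant '[[0,0,0,0],[0,0,0,0]]'
python3 - <<'E'
from h import *
print(tool([.5729,-.106,.071],np.radians(130.1)))
E
```

```text
time: 12.28
ee_pos: [0.5712, -0.105, 0.0693]
eef_rot: [0.939, 0.343, -0.001, -0.001]
ft_force: [-0.1, -0.2, 0.4]
width: 0.0521
grip_force: 0.0
time: 12.45
ee_pos: [0.5734, -0.1059, 0.0733]
eef_rot: [0.939, 0.343, 0.001, 0.0]
ft_force: [1.0, -0.2, -0.8]
width: 0.0524
grip_force: 0.0
(array([-0.0004, -0.0002,  0.0023]), np.float64(-0.000542689138214314), np.float64(-0.8714619858833853), {'time': 12.45, 'joint_positions': array([ 0.61756923,  0.45842676, -0.63267992,  1.72469824,  0.30540827,
        1.05641232, -0.98883097]), 'joint_vel': array([ 0.00423133, -0.01194134, -0.00045604,  0.00038156,  0.00254533,
       -0.00212602, -0.00059371]), 'joint_torque': array([-1.27317393e-01, -5.74258018e+01, -9.19847131e+00, -3.25474691e+01,
       -4.50615829e-02, -2.87039479e-02, -5.53225560e-03]), 'ee_pos': array([ 0.57338546, -0.1058837 ,  0.07328177]), 'eef_rot': array([9.39486021e-01, 3.42585494e-01, 9.92786585e-04, 4.57468647e-04]), 'ft_force': array([ 1.01996975, -0.16952408, -0.80353864]), 'torque': array([ 0.03163402, -0.04503574, -0.05393426]), 'grip_force': 0.0, 'width': 0.05240379948525049})
```

```bash
python3 -m pendant '[[0,0,0.002,0],[0,0,0,0],[0,0,0,0],[0,0,0,0],[0,0,0,0],[0,0,0,0],[0,0,0,0],[0,0,0,0]]' 0 60
python3 -m pendant '[[0,0,0,0],[0,0,0,0]]'
cat > q.py <<'E'
from h import *
s=r.read_state(); M=R.from_quat(s["eef_rot"]).as_matrix(); print("yawx",np.degrees(np.arctan2(M[1,0],M[0,0])).round(2),"Mz",s["torque"].round(3),"F",s["ft_force"].round(1),"p",s["ee_pos"].round(4),s["grip_force"],s["joint_positions"].round(2))
E
python3 q.py
```

```text
time: 13.12
ee_pos: [0.5727, -0.1065, 0.0711]
eef_rot: [0.94, 0.342, 0.0, 0.001]
ft_force: [-3.6, -0.9, 11.3]
width: 0.0152
grip_force: 89.9
time: 13.28
ee_pos: [0.5727, -0.1065, 0.0711]
eef_rot: [0.94, 0.342, 0.0, 0.001]
ft_force: [-3.4, 0.1, 11.1]
width: 0.0156
grip_force: 89.9
yawx 40.02 Mz [-0.196  0.758 -0.01 ] F [-3.4  0.1 11.1] p [ 0.5727 -0.1065  0.0711] 89.87736920826137 [ 0.62  0.46 -0.63  1.73  0.31  1.05 -0.99]
```

```bash
python3 -m pendant '[[0,0,0,0.03],[0,0,0,0.03],[0,0,0,0.03]]' >/dev/null; python3 q.py
python3 -m pendant '[[0,0,0,0.017],[0,0,0,0.017]]' >/dev/null; python3 q.py
python3 -m pendant '[[0,0,0,0.009],[0,0,0,0.009]]' >/dev/null; python3 q.py
python3 -m pendant '[[0,0,0,0.009],[0,0,0,0.009]]' >/dev/null; python3 q.py
python3 -m pendant '[[0,0,0,0.009],[0,0,0,0.009]]' >/dev/null; python3 q.py
python3 -m pendant '[[0,0,0,0.009],[0,0,0,0.009]]' >/dev/null; python3 q.py
```

```text
yawx 34.79 Mz [-0.085  0.824 -0.109] F [-4.5 -0.1 11.4] p [ 0.5726 -0.1065  0.0711] 89.91170366294682 [ 0.6   0.46 -0.61  1.73  0.3   1.05 -1.08]
yawx 32.87 Mz [-0.091  0.906 -0.147] F [-4.9  0.3 11.7] p [ 0.5726 -0.1064  0.0711] 89.91897555068135 [ 0.6   0.45 -0.61  1.73  0.29  1.05 -1.11]
yawx 31.85 Mz [-0.134  0.901 -0.1  ] F [-4.5 -0.3 11.1] p [ 0.5726 -0.1064  0.0711] 89.90857975557446 [ 0.6   0.45 -0.61  1.73  0.29  1.05 -1.12]
yawx 30.87 Mz [-0.156  0.96   0.49 ] F [-5.4 -0.3 11.3] p [ 0.5726 -0.1064  0.0711] 90.00348491594195 [ 0.59  0.45 -0.6   1.73  0.29  1.05 -1.14]
yawx 29.85 Mz [-0.199  0.976  0.332] F [-5.6 -0.1 11.3] p [ 0.5726 -0.1064  0.0712] 89.97760006226599 [ 0.59  0.45 -0.6   1.73  0.29  1.05 -1.16]
yawx 28.8 Mz [-0.103  0.957  0.168] F [-5.1 -0.1 12.4] p [ 0.5725 -0.1063  0.0711] 89.93718137964606 [ 0.59  0.45 -0.6   1.73  0.29  1.05 -1.17]
```

First click felt at about 31.4°. I expect the second at about 7.4° and the third at about -16.6°.

```bash
python3 -m pendant '[[0,0,0,0.04],[0,0,0,0.04],[0,0,0,0.04],[0,0,0,0.04],[0,0,0,0.04],[0,0,0,0.04],[0,0,0,0.04],[0,0,0,0.04]]' >/dev/null; python3 q.py
python3 -m pendant '[[0,0,0,0.012],[0,0,0,0.012]]' >/dev/null; python3 q.py
python3 -m pendant '[[0,0,0,0.009],[0,0,0,0.009]]' >/dev/null; python3 q.py
python3 -m pendant '[[0,0,0,0.009],[0,0,0,0.009]]' >/dev/null; python3 q.py
python3 -m pendant '[[0,0,0,0.009],[0,0,0,0.009]]' >/dev/null; python3 q.py
python3 -m pendant '[[0,0,0,0.009],[0,0,0,0.009]]' >/dev/null; python3 q.py
```

```text
yawx 10.39 Mz [0.071 1.201 0.148] F [-6.7  1.7 12.7] p [ 0.5724 -0.106   0.0711] 89.96874706819654 [ 0.54  0.44 -0.54  1.73  0.26  1.04 -1.47]
yawx 9.06 Mz [ 0.12   1.173 -0.187] F [-6.1  1.6 11.6] p [ 0.5724 -0.1059  0.0711] 89.99070949852467 [ 0.54  0.44 -0.53  1.73  0.25  1.04 -1.49]
yawx 8.04 Mz [ 0.18   1.197 -0.121] F [-5.8  2.3 13.5] p [ 0.5724 -0.1059  0.0711] 89.98787904158235 [ 0.54  0.44 -0.53  1.73  0.25  1.04 -1.51]
yawx 7.05 Mz [0.072 1.237 0.339] F [-5.7  2.4 13. ] p [ 0.5724 -0.1059  0.0711] 90.03909196704626 [ 0.54  0.44 -0.53  1.73  0.25  1.04 -1.53]
yawx 6.04 Mz [0.08  1.241 0.335] F [-6.   2.4 13.8] p [ 0.5724 -0.1059  0.0711] 90.02607671543956 [ 0.53  0.44 -0.52  1.73  0.25  1.04 -1.54]
yawx 5.0 Mz [0.095 1.221 0.208] F [-5.3  2.4 13. ] p [ 0.5724 -0.1059  0.0711] 90.00315874814987 [ 0.53  0.43 -0.52  1.73  0.25  1.04 -1.56]
```

Second click felt at about 7.5°. The third should be at -16.5°.

```bash
python3 -m pendant '[[0,0,0,0.04],[0,0,0,0.04],[0,0,0,0.04],[0,0,0,0.04],[0,0,0,0.04],[0,0,0,0.04],[0,0,0,0.04],[0,0,0,0.04]]' >/dev/null; python3 q.py
python3 -m pendant '[[0,0,0,0.014],[0,0,0,0.014]]' >/dev/null; python3 q.py
python3 -m pendant '[[0,0,0,0.009],[0,0,0,0.009],[0,0,0,0]]' >/dev/null; python3 q.py
```

```text
yawx -13.42 Mz [0.397 1.249 0.009] F [-5.6  2.5 12.2] p [ 0.5724 -0.1054  0.0711] 89.97762364335358 [ 0.48  0.42 -0.46  1.73  0.22  1.03 -1.86]
yawx -14.98 Mz [ 0.434  1.304 -0.135] F [-6.   3.7 12.4] p [ 0.5724 -0.1055  0.0711] 90.00347530469298 [ 0.48  0.42 -0.46  1.73  0.21  1.03 -1.89]
yawx -16.0 Mz [ 0.41   1.274 -0.188] F [-6.1  4.1 12.6] p [ 0.5724 -0.1053  0.0711] 90.01544555649161 [ 0.48  0.42 -0.46  1.73  0.21  1.03 -1.9 ]
```

```bash
python3 -m pendant '[[0,0,0,0.006],[0,0,0,0]]' >/dev/null; python3 q.py
python3 -m pendant '[[0,0,0,0.004],[0,0,0,0],[0,0,0,0]]' >/dev/null; python3 q.py
```

```text
yawx -16.32 Mz [ 0.422  1.278 -0.049] F [-4.6  2.2 12.7] p [ 0.5724 -0.1054  0.0711] 89.99726031906903 [ 0.48  0.42 -0.46  1.73  0.21  1.03 -1.91]
yawx -16.52 Mz [0.468 1.28  0.068] F [-5.2  2.3 12.3] p [ 0.5724 -0.1054  0.0711] 89.99720773659647 [ 0.48  0.42 -0.45  1.73  0.21  1.03 -1.91]
```

The torque crosses zero at -16.5°, so the plunger is seated in the third notch. One last look before handing in.

```bash
python3 -m pendant '[[0,0,0,0],[0,0,0,0],[0,0,0,0],[0,0,0,0]]' >/dev/null
python3 - <<'E'
from h import *
c=r.camera("side"); p=proj(c,[.573,-.106,.05]).astype(int)
a=cv2.resize(c["img"][p[1]-70:p[1]+70,p[0]-70:p[0]+70],None,fx=2.8,fy=2.8,interpolation=cv2.INTER_CUBIC)
c=r.camera("wrist"); b=cv2.resize(c["img"][0:280,160:480],(400,350))
b=np.vstack([b,np.zeros((a.shape[0]-350,400,3),np.uint8)])
cv2.imwrite("pics/end.png",np.hstack([a,b])[:,:,::-1]); print(r.read_state()["time"])
E
```

```text
17.8
```

View pics/end.png

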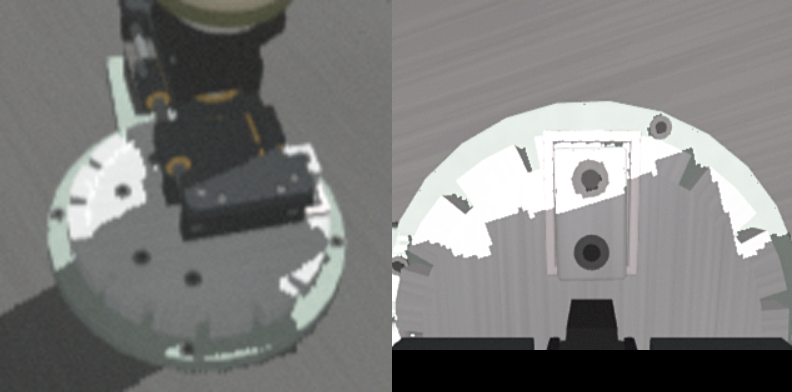

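The wrist view (right) shows the insert upright and lined up in the pocket at about (590,215), with the knob bar between the fingers at (592,320). Handing in.

```bash
python3 q.py; python3 -c "
from bench import r
print(r.close_job())"
```

```text
yawx -16.51 Mz [0.434 1.283 0.061] F [-5.9  2.8 13.8] p [ 0.5724 -0.1054  0.0711] 89.99829344451427 [ 0.48  0.42 -0.45  1.73  0.21  1.03 -1.91]
the job is handed in; nothing more can be done
None
```

I handed the job in at about 18 s with the insert standing in its pocket, the plunger seated in the third notch and the fingers still gripping the knob; the hand-in gave no verdict.

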